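Close and lock the laminator's nip

ROBOT

A 7-joint arm with a two-finger parallel gripper is mounted at the origin on the work surface. World frame = base frame: x ahead of the robot, y to its left, z up, the work surface at z = 0. Lengths are in m, angles in rad, forces in N, time in s.
With the tool pointing down it reaches from about 0.425 to 0.925 m from the base axis. Payload 6.8 kg.
Tool frame: the origin (TCP) lies midway between the tips of the shut fingers; the grasp point (between the pads) lies 19 mm behind it; z points along the fingers, y is the direction in which the jaws open and shut (so a half turn about z gives the same grasp; the last joint's range is limited). The gripper opens to 85 mm and grips with 20 to 120 N. Pads are 22 mm wide; open, the fingers measure 114 mm over their backs; the gripper's body (76 mm by 85 mm) begins 54 mm behind the grasp point. The pads swing forward as they close: fully open they stand 13 mm farther back than shut.
Start: joints at [1.22, 0.477, 0.022, 1.555, -0.011, 1.109, -0.083], TCP at [0.162, -0.655, 0.199] pointing down, gripper open.
Joint ranges: [-2.96, 2.96], [-0.34, 2.1], [-1.41, 1.46], [0.24, 2.44], [-1.37, 4.51], [0.17, 1.92], [-2.96, 2.96]. Speed limits (rad/s): [2.39, 2.39, 3.14, 3.14, 3.14, 3.14, 3.14].

INTERFACE

Orientations are given as a unit quaternion [w, x, y, z].
In Python, from station import * gives the robot as it stands. The module is installed in compiled form; this text tells all that it offers.
- The arm moves only by the tool jog_arm, never from a script. Its arguments are lists of equal length, an entry for each row: "dp": the shift along the tool's x, y, z in units of 25 mm (1.0 is 25 mm), a list of three; "angular": the turn, a rotation vector about the tool's x, y, z in units of 5 degrees (1.0 is 5 degrees), a list of three; "claw": the finger opening in mm, from 0 to 85.4. A call has exactly 5 rows; each row is the pose to reach, as a shift and turn from the pose commanded when the call began, along the tool's axes at that moment; what a row does not reach only later rows make up. A row lasts 1/10 s, in which the tool goes at most 50 mm and 8.59 degrees, less where a joint would pass 70% of its speed; a pose out of reach is approached as far as the arm can. A call with a gripper value outside its range is refused whole. The fingers move at their own pace and stop on an object; "grip_force" is the grip in N (left out, the last holds). Time passes only in rows, so rows that repeat a pose let the fingers close, or fill a call up. It gives the time, the measured TCP pose, the force and the opening at its end, in the units of the state.
- get_obs(): the state, without advancing time (a new reading comes with each control period).
- read_camera(name): name is "side" or "top" or "wrist"; returns a dict with "pixels" (480x640x3 uint8, blue, green, red), "camera_matrix" (3x3 intrinsics, pixels), "rvec" (rotation vector, rad) and "tvec" (3), from world to camera coordinates, as OpenCV has them. Camera axes: x right, y down, z forward; pixel columns grow to the right and rows downward; lengths in m; the calibration is good to about 2 mm. A picture is of the moment at which its call begins. There is no depth.
- hand_in(): hands the job in, once; it reports no verdict.
The state is a dict: "t": time; "q": joint angles; "joint_vel": joint speeds; "joint_torque": joint torques, N m; "eef_pos": TCP position; "tool_rot": TCP orientation; "contact_force": force on the tool from outside, world axes, zero at the start; "torque": the same for the moment, N m; "gripper_width": opening from 0.0 (shut) to 1.0 (fully open).
Only numpy, scipy, OpenCV 4.12 (cv2) and the standard library are available. Lean on these libraries where they do the work, as an engineer would, in place of code of your own. Each camera call takes 0.05 s, during which the arm holds its last target.

TASK

The foam board is already lying in the laminator with the top roller raised: close the nip on it. With your fingertips push the lever with the red ball knob along its slot, away from the feed table, until it stops and the roller is down, then push it sideways round the corner, towards the rollers, to the very end of the notch so that it is locked there. Ease the lever over rather than slamming, forcing or clamping it, then come away; leave the cleaner bottle, tape roll, tape measure and squeegee where they are.

Things in the scene. Friction and masses are not known exactly. Their poses are not given: they have to be found in the camera images.
- laminator: Dark grey bench-top roll laminator, fixed, 565 mm wide. Origin: on the bench right below the lever's pivot in the right-hand housing (x -130 to 150, y -65 to 65, top z 190 mm). x points from the feed table (board with blue print) to the exit side; y along the rollers (y 65 to 400) to the left-hand housing (y 400 to 500, red stop button up to z 213). Film roll above the rollers: up to z 194.
- slot_corner (a point): Corner of the L-shaped slot, 18 mm wide, in the aluminium gate plate on the right-hand housing; at laminator (27, 0, 190) mm. The long leg lies along the laminator's x at y = 0, from x = -36 (white dot) to 36; from the corner the notch runs to +y, ending at y = 34 (green dot). Point on the slot's centre line, level with the plate's top.
- knob (a point): Centre of the red ball knob, 38 mm across, on a 9 mm rod through the slot, 165 mm from the lever's pivot (100 mm above the bench). Laminator frame: x = 165 sin a cos b, y = 165 sin b, z = 100 + 165 cos a cos b mm, a = nip_shaft, b = nip_lever: (-54, 0, 256) at the open end, (54, 0, 256) at the corner, about (53, 50, 249) locked. Free air round it down to the plate (z 190).
- nip_shaft (a joint): Lever angle (rad) along the long leg: 0 upright; negative leans to the feed table (open, roller raised, slot ends near -0.33); positive leans to the exit side (roller down, slot ends near 0.33). Starts from -0.31 to -0.10. Stays where it is left; 2 to 4 N at the knob moves it. The top roller moves with it.
- nip_lever (a joint): Lever angle (rad) sideways: 0 in the long leg; positive leans to the laminator's +y (to the rollers). The slot's walls hold it within 0.03 of 0 until nip_shaft is above about 0.29 (the corner); the notch ends near 0.31. Stays where it is left; about 2 N at the knob moves it.
- cleaner: White cleaner bottle with a blue cap, 62 mm in diameter, 175 mm high, loose on the bench beside the lever's housing. Origin at the centre of its underside. Leave alone.
- tape_roll: Roll of blue tape lying flat on the bench, 100 mm in diameter, 48 mm high. Origin at the centre of its underside. Leave alone.
- tape_measure: Yellow tape measure with black sides standing on the bench, 70 x 40 x 62 mm high. Origin at the centre of its underside. Leave alone.
- squeegee: Yellow hand squeegee with a grey felt edge, 83 x 100 x 14 mm high, lying loose on top of the right-hand housing behind the gate plate, on the exit side (about laminator x 75 to 155, top at z 203 mm). Origin at its underside. Leave alone.

How it is judged:
By the outcome, as a careful person would: the job done as asked, in the order asked, and still so for the second after the job is handed in, with the robot touching nothing.
It also fails if it takes over 45 s, if anything falls off the work surface, if the arm or the gripper's body presses on something with over 40 N, if the wrist force passes 120 N, or if a joint passes its speed limit or range.

## Working session

There is one attempt and no reset: what is moved stays moved. The work goes in short steps, Python scripts to look and compute and a tool call to move; the robot and the scene stay as the last step left them, time stands still between calls to the robot, and variables do not carry over. Pictures are saved under pics/ and viewed, and the job is handed in when it is done.

Besides the shell and the picture viewer there is one more tool, called after "Request:" in YAML: its name, and indented under it one key for each argument. jog_arm: Moves the arm, as the interface text tells. Its arguments: {"type":"object","properties":{"dp":{"type":"array","items":{"type":"array","items":{"type":"number"}}},"angular":{"type":"array","items":{"type":"array","items":{"type":"number"}}},"claw":{"type":"array","items":{"type":"number"}},"grip_force":{"type":"number"}},"required":["dp","angular","claw"]}

```bash
mkdir -p pics; cat > h.py <<'E'
from station import *
import numpy as np, cv2
def snap(n,f):
    c=read_camera(n); cv2.imwrite('pics/'+f,c['pixels']); np.savez('pics/'+f+'.npz',K=c['camera_matrix'],r=c['rvec'],t=c['tvec'],p=c['pixels']); return c
def ray(f,u,v):
    d=np.load('pics/'+f+'.npz'); R=cv2.Rodrigues(d['r'])[0]; t=d['t'].reshape(3)
    return -R.T@t, R.T@np.linalg.inv(d['K'])@np.array([u,v,1.])
def onz(f,u,v,z):
    o,w=ray(f,u,v); return o+w*(z-o[2])/w[2]
def tri(obs):
    A=np.zeros((3,3));b=np.zeros(3)
    for f,u,v in obs:
        o,w=ray(f,u,v);w=w/np.linalg.norm(w);P=np.eye(3)-np.outer(w,w);A+=P;b+=P@o
    return np.linalg.solve(A,b)
def proj(f,X):
    d=np.load('pics/'+f+'.npz'); return cv2.projectPoints(np.array(X,float).reshape(-1,3),d['r'],d['t'],d['K'],None)[0].reshape(-1,2)
E
python3 - <<'E'
from h import *
for n in('side','top','wrist'): snap(n,n+'0.png')
print(get_obs())
E
```

```text
{'t': 0.15, 'q': array([ 1.21993178,  0.47760292,  0.02237949,  1.556185  , -0.01151033,
        1.10928109, -0.08312368]), 'joint_vel': array([-0.00160337, -0.00060508,  0.00163386, -0.00343229, -0.00138899,
        0.0002452 ,  0.0003905 ]), 'joint_torque': array([ 2.87865332e-03, -5.96926546e+01,  1.61056682e+00, -2.81492972e+01,
        1.27518023e-02,  6.60714388e-03, -6.85975010e-06]), 'eef_pos': array([ 0.16212316, -0.65475116,  0.19807123]), 'tool_rot': array([-6.61151918e-04,  9.92644364e-01,  1.21064912e-01, -1.30450446e-04]), 'contact_force': array([-0.15280388, -0.45041528, -0.08633946]), 'torque': array([-0.0049461 ,  0.03246666,  0.02354547]), 'gripper_width': 0.9996232575832397}
```

View pics/side0.png

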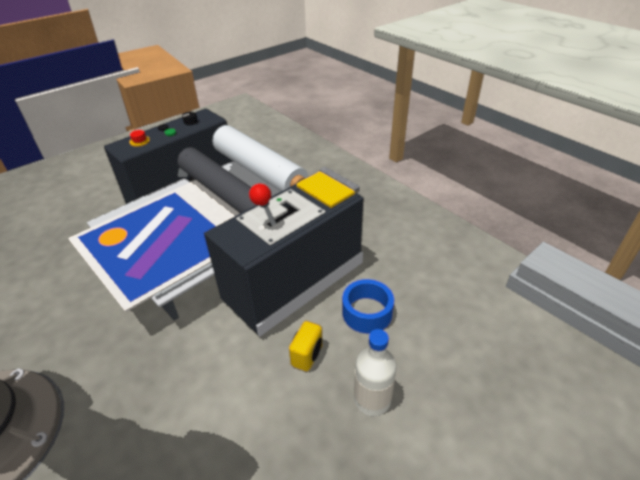

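View pics/top0.png

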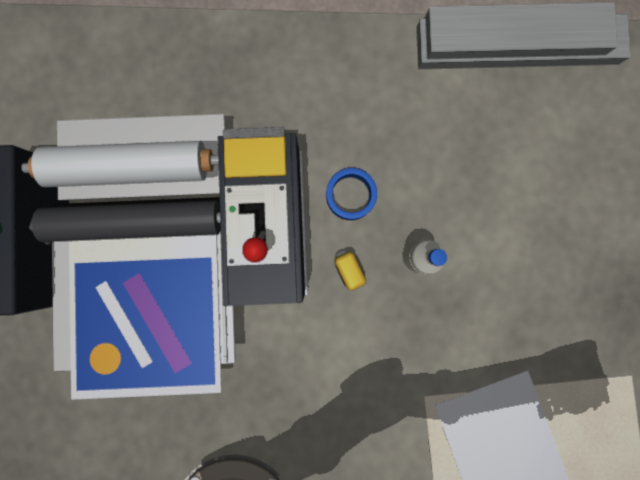

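View pics/wrist0.png

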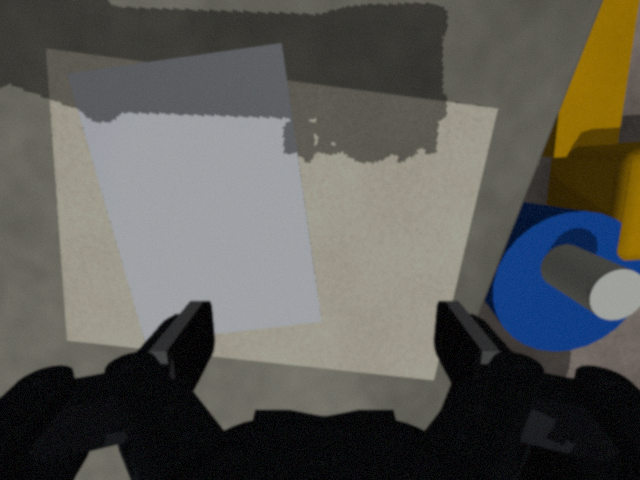

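```bash
python3 - <<'E'
from h import *
a=cv2.imread('pics/top0.png')[110:320,200:320]; cv2.imwrite('pics/tc.png',cv2.resize(a,None,fx=4.8*.6,fy=4.8*.6,interpolation=cv2.INTER_CUBIC))
a=cv2.imread('pics/top0.png')[170:280,210:310]; cv2.imwrite('pics/tc.png',cv2.resize(a,None,fx=5,fy=5,interpolation=cv2.INTER_CUBIC))
a=cv2.imread('pics/side0.png')[165:345,200:370]; cv2.imwrite('pics/sc.png',cv2.resize(a,None,fx=3.3,fy=3.3,interpolation=cv2.INTER_CUBIC))
print([onz('top0.png',*p,.19).round(3) for p in [(232,208),(220,303),(298,303),(222,137)]], onz('top0.png',230,480,0))
E
```

```text
[array([ 0.594, -0.013,  0.19 ]), array([0.44 , 0.002, 0.19 ]), array([ 0.443, -0.124,  0.19 ]), array([0.711, 0.008, 0.19 ])] [0.07240323 0.00895563 0.        ]
```

View pics/tc.png

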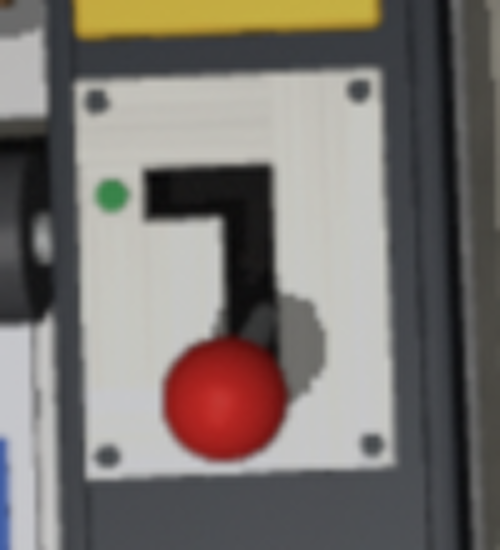

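View pics/sc.png

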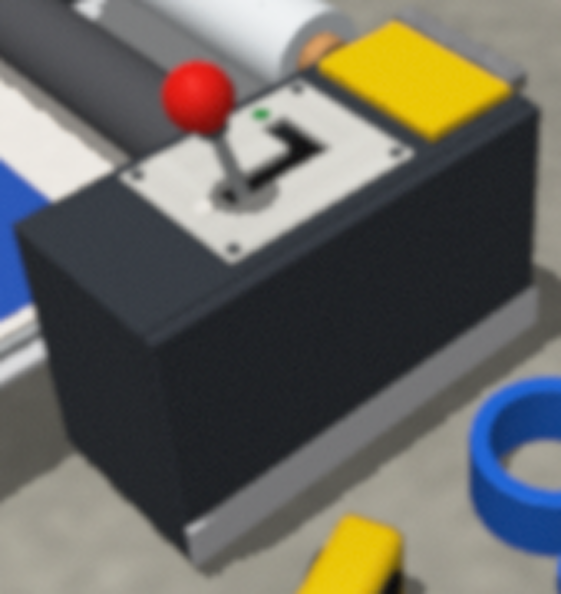

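```bash
python3 - <<'E'
from h import *
from scipy.optimize import least_squares
t=lambda u,v:(u/5+210-.4,v/5+170-.4)
s=lambda u,v:(u/3.3+200-.35,v/3.3+165-.35)
T=[((272,166),(36,-9)),((146,169),(36,34)),((147,218),(18,34)),((224,216),(18,9))]
S=[((328,147),(36,-9)),((284,118),(36,34)),((272,128),(18,34)),((298,146),(18,9))]
# housing corners
T2=[((220.,303.),(-130,65,190))]
S2=[(s(151,341),(-130,-65,190)),(s(15,228),(-130,65,190))]
obs=[('top0.png',t(*a),(*b,190)) for a,b in T]+[('side0.png',s(*a),(*b,190)) for a,b in S]+[('top0.png',a,b) for a,b in T2]+[('side0.png',a,b) for a,b in S2]
def W(p,X):
    X=np.array(X,float)/1000; c,q=np.cos(p[2]),np.sin(p[2]); return np.stack([p[0]+c*X[...,0]-q*X[...,1],p[1]+q*X[...,0]+c*X[...,1],X[...,2]],-1)
def f(p): return np.concatenate([proj(o[0],W(p,o[2]))[0]-o[1] for o in obs])
r=least_squares(f,[.57,-.06,0],loss='soft_l1',f_scale=1.0)
print(r.x); print(f(r.x).reshape(-1,2).round(1))
K=tri([('top0.png',*t(225,399)),('side0.png',*s(199,97))]);print('knob',K)
L=K-[*r.x[:2],0];c,q=np.cos(r.x[2]),np.sin(r.x[2]);print('lam',c*L[0]+q*L[1],-q*L[0]+c*L[1],L[2])
for a in(-.33,-.2,-.1):
  X=W(r.x,[165*np.sin(a),0,100+165*np.cos(a)]);print(a,proj('top0.png',X),proj('side0.png',X))
print(t(225,399),s(199,97))
for n,z,u,v in(('sq',.203,223,142),('sq',.203,286,140),('sq',.203,225,177),('sq',.203,286,176),('cap',.175,437,258)):print(n,onz('top0.png',u,v,z))
E
```

```text
[ 0.5697109  -0.05934594  0.05031659]
[[ 1.2 -1.2]
 [ 0.1 -1.1]
 [ 0.1  0.1]
 [-0.   0.1]
 [ 2.  -0.3]
 [ 0.8 -1.4]
 [-3.  -0.5]
 [-2.5 -0.1]
 [ 1.5  2.1]
 [-0.4  0.2]
 [-1.6 -3.3]]
knob [ 0.52751313 -0.06092726  0.2583712 ]
lam -0.04222389754405309 0.0005430321464689075 0.258371198289584
-0.33 [[255.34966524 256.93938834]] [[254.85147718 198.03069535]]
-0.2 [[254.55653256 242.93580535]] [[264.38763907 190.28789461]]
-0.1 [[254.10666737 231.82608657]] [[271.90017341 185.23085623]]
(254.6, 249.4) (259.9530303030303, 194.0439393939394)
sq [0.69991475 0.0029186  0.203     ]
sq [ 0.70564753 -0.09880926  0.203     ]
sq [ 0.64301149 -0.00222405  0.203     ]
sq [ 0.64696088 -0.10037713  0.203     ]
cap [ 0.52034353 -0.35244862  0.175     ]
```

Request:
jog_arm:
  dp:
    - [0.3,-0.4,-0.6]
    - [1.0,-1.2,-1.2]
    - [2.0,-2.4,-1.8]
    - [3.0,-3.6,-2.2]
    - [4.0,-4.8,-2.4]
  angular:
    - [0,0,0.4]
    - [0,0,0.9]
    - [0,0,1.4]
    - [0,0,1.9]
    - [0,0,2.2]
  claw: [0,0,0,0,0]
  grip_force: 20

```text
t: 0.65
eef_pos: [0.2312, -0.5136, 0.2596]
tool_rot: [0.001, 1.0, 0.024, 0.0]
contact_force: [0.4, -0.9, -0.3]
gripper_width: 0.141
```

```bash
cat >> h.py <<'E'
from scipy.spatial.transform import Rotation as Ro
LAM=np.array([.5697,-.0593]);YAW=.0503
def lam2w(x,y,z):
    c,s=np.cos(YAW),np.sin(YAW);return np.array([LAM[0]+(c*x-s*y)/1000,LAM[1]+(s*x+c*y)/1000,z/1000])
def st():
    o=get_obs();w=o['tool_rot'];R=Ro.from_quat([w[1],w[2],w[3],w[0]]).as_matrix()
    p=o['eef_pos'];c,s=np.cos(YAW),np.sin(YAW);d=p[:2]-LAM
    print('t',o['t'],'lam',((c*d[0]+s*d[1])*1e3).round(1),((-s*d[0]+c*d[1])*1e3).round(1),(p[2]*1e3).round(1),'F',o['contact_force'].round(1),'w',o['gripper_width'],'xyaw',np.arctan2(R[1,0],R[0,0]),'q',o['q'].round(2))
    return p,R
def go(x,y,z):
    p,R=st();print('units',(R.T@(lam2w(x,y,z)-p)/.025).round(2),'rot z deg5',-np.degrees(YAW-np.arctan2(R[1,0],R[0,0]))/5)
E
python3 -c "
from h import *
go(-100,0,250)"
```

```text
t 0.65 lam -360.9 -436.7 259.6 F [ 0.4 -0.9 -0.3] w 0.14062530545090587 xyaw 0.04898813440418576 q [ 1.03  0.24  0.01  1.76 -0.    1.15 -0.48]
units [ 10.41 -17.48   0.37] rot z deg5 -0.015032872385714218
```

Request:
jog_arm:
  dp:
    - [0.8,-1.4,0]
    - [1.6,-2.8,0]
    - [2.4,-4.2,0]
    - [3.2,-5.6,0]
    - [4.0,-7.0,0]
  angular:
    - [0,0,0]
    - [0,0,0]
    - [0,0,0]
    - [0,0,0]
    - [0,0,0]
  claw: [0,0,0,0,0]

```text
t: 1.15
eef_pos: [0.3218, -0.3332, 0.2587]
tool_rot: [0.0, 1.0, 0.025, -0.0]
contact_force: [-0.0, -0.7, 0.4]
gripper_width: 0.002
```

Request:
jog_arm:
  dp:
    - [0.8,-1.4,0]
    - [1.6,-2.8,0]
    - [2.4,-4.2,0]
    - [3.0,-5.4,0]
    - [3.4,-6.4,0]
  angular:
    - [0,0,0]
    - [0,0,0]
    - [0,0,0]
    - [0,0,0]
    - [0,0,0]
  claw: [0,0,0,0,0]

```text
t: 1.65
eef_pos: [0.3989, -0.1685, 0.2588]
tool_rot: [-0.0, 1.0, 0.026, 0.0]
contact_force: [-0.2, 0.9, -0.2]
gripper_width: -0.003
```

```bash
python3 -c "
from h import *
go(-100,0,238)"
```

```text
t 1.65 lam -176.0 -100.5 258.8 F [-0.2  0.9 -0.2] w -0.002539430302267332 xyaw 0.052769527579176856 q [ 0.58  0.03 -0.33  2.    0.01  1.11 -1.27]
units [ 3.05 -4.01  0.83] rot z deg5 0.028298701535598648
```

Request:
jog_arm:
  dp:
    - [0.7,-1.0,0.1]
    - [1.4,-2.0,0.3]
    - [2.0,-2.9,0.5]
    - [2.5,-3.5,0.6]
    - [2.6,-3.8,0.7]
  angular:
    - [0,0,0]
    - [0,0,0]
    - [0,0,0]
    - [0,0,0]
    - [0,0,0]
  claw: [0,0,0,0,0]

```text
t: 2.15
eef_pos: [0.4591, -0.0707, 0.241]
tool_rot: [-0.0, 1.0, 0.027, 0.0]
contact_force: [-0.2, -0.4, 0.4]
gripper_width: -0.002
```

```bash
python3 -c "
from h import *
go(-72,0,238)
snap('side','side1.png');snap('top','top1.png')
a=cv2.imread('pics/side1.png')[100:340,120:400]; cv2.imwrite('pics/sc1.png',cv2.resize(a,None,fx=2.4,fy=2.4,interpolation=cv2.INTER_CUBIC))
"
```

```text
t 2.15 lam -111.0 -5.9 241.0 F [-0.2 -0.4  0.4] w -0.0023736427867964735 xyaw 0.053479382926982844 q [ 0.43  0.11 -0.44  1.96  0.05  1.08 -1.55]
units [ 1.56 -0.23  0.12] rot z deg5 0.03643304463441349
```

View pics/sc1.png

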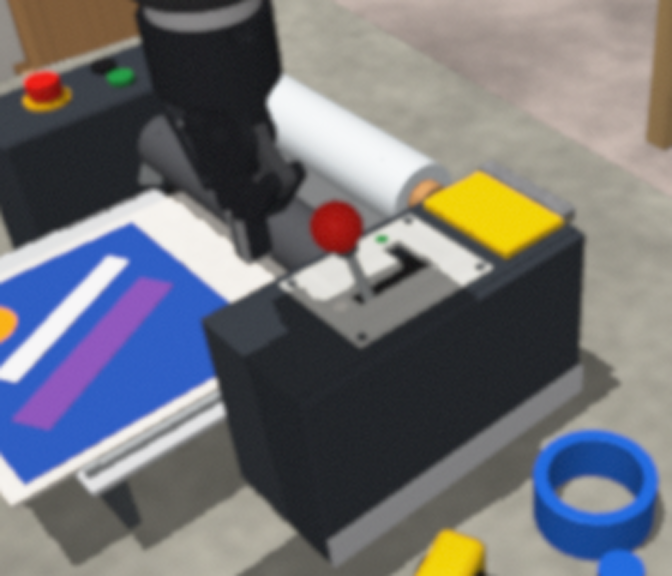

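View pics/top1.png

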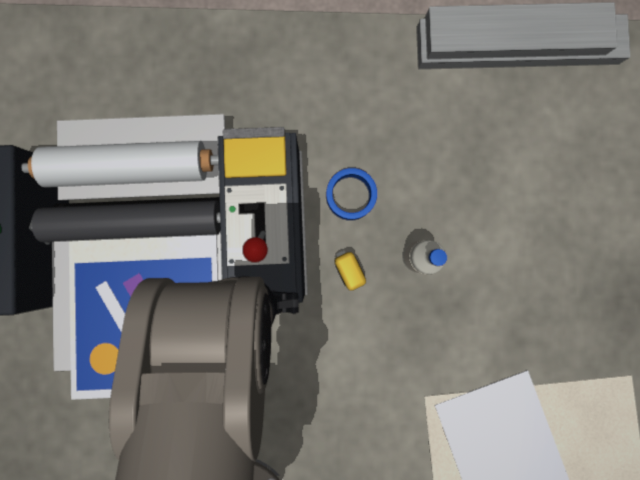

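```bash
python3 -c "
from h import *
print(proj('side1.png',[[.459,-.0707,.241],lam2w(-42,0,258)]))
for z in(.241,.258):print(z)
"
```

```text
[[229.27636916 221.69807754]
 [260.21839192 194.29662666]]
0.241
0.258
```

Request:
jog_arm:
  dp:
    - [0.3,-0.1,0]
    - [0.6,-0.2,0.1]
    - [0.9,-0.2,0.1]
    - [1.1,-0.2,0.1]
    - [1.2,-0.2,0.1]
  angular:
    - [0,0,0]
    - [0,0,0]
    - [0,0,0]
    - [0,0,0]
    - [0,0,0]
  claw: [0,0,0,0,0]

```text
t: 2.75
eef_pos: [0.4887, -0.0663, 0.2388]
tool_rot: [-0.0, 1.0, 0.025, 0.0]
contact_force: [-0.5, -0.0, 0.3]
gripper_width: 0.001
```

```bash
python3 -c "
from h import *
go(-72,0,238)"
```

```text
t 2.75 lam -81.2 -2.9 238.8 F [-0.5 -0.   0.3] w 0.0010773898169248934 xyaw 0.050416229245239634 q [ 0.41  0.17 -0.45  1.91  0.08  1.08 -1.59]
units [ 0.37 -0.12  0.03] rot z deg5 0.001331889041644438
```

```bash
python3 -c "
from h import *
p,R=st()
snap('side','side2.png');p2,_=st()
q=proj('side2.png',[p,p+[0,0,.019],p+[0,0,.05]]);print(q)
a=cv2.imread('pics/side2.png')[150:250,190:310]; a=cv2.resize(a,None,fx=6,fy=6,interpolation=cv2.INTER_CUBIC)
for u in q: cv2.circle(a,tuple(int(x) for x in ((u-[190,150])*6+3)),5,(0,255,0),1)
cv2.imwrite('pics/sc2.png',a)
"
```

```text
t 2.75 lam -81.2 -2.9 238.8 F [-0.5 -0.   0.3] w 0.0010773898169248934 xyaw 0.050416229245239634 q [ 0.41  0.17 -0.45  1.91  0.08  1.08 -1.59]
t 2.8 lam -81.1 -2.8 238.8 F [ 0.3 -0.7  0.4] w 0.0052886325654475114 xyaw 0.05057491821303155 q [ 0.41  0.17 -0.45  1.91  0.08  1.08 -1.59]
[[243.57881531 214.05856535]
 [241.98298209 204.96369592]
 [239.25822657 189.43494559]]
```

View pics/sc2.png

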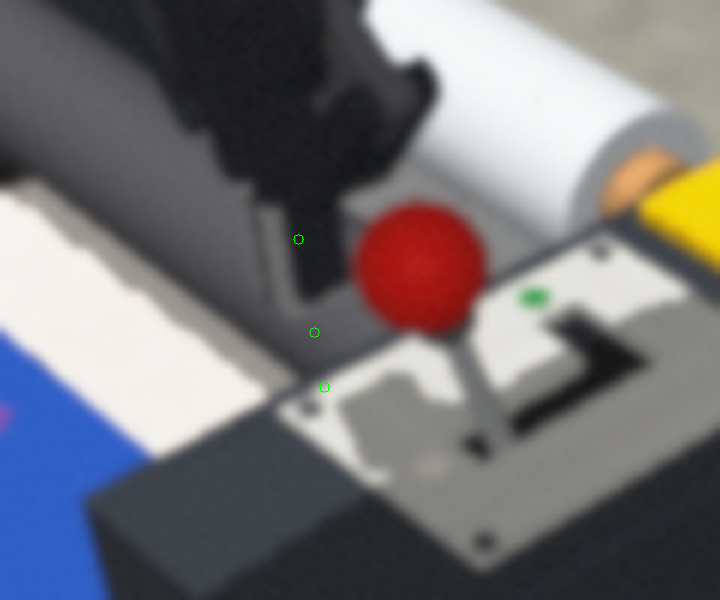

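```bash
python3 -c "
from h import *
p,R=st()
snap('wrist','w2.png');snap('top','top2.png')
print(proj('w2.png',[p,p+[0,0,.019],lam2w(-42,0,258)]),proj('top2.png',[p,p+[0,0,.05]]))
o,w=ray('side2.png',240,200.8)
for s in np.linspace(0.5,1.5,0): pass
for y in(-.09,-.0663,-.05,-.03,0): print(o+w*(y-o[1])/w[1])
print(o)
"
```

```text
t 2.8 lam -81.1 -2.8 238.8 F [ 0.3 -0.7  0.4] w 0.0052886325654475114 xyaw 0.05057491821303155 q [ 0.41  0.17 -0.45  1.91  0.08  1.08 -1.59]
[[323.93770417 280.63704652]
 [323.91144381 296.16498872]
 [317.31972117 211.31402103]] [[259.06123891 275.03500321]
 [254.59320412 276.72799636]]
[ 0.47503079 -0.09        0.28624095]
[ 0.48648918 -0.0663      0.26733727]
[ 0.49436985 -0.05        0.254336  ]
[ 0.50403938 -0.03        0.23838353]
[0.51854367 0.         0.21445482]
[ 0.22490397 -0.60735053  0.69889193]
```

View pics/w2.png

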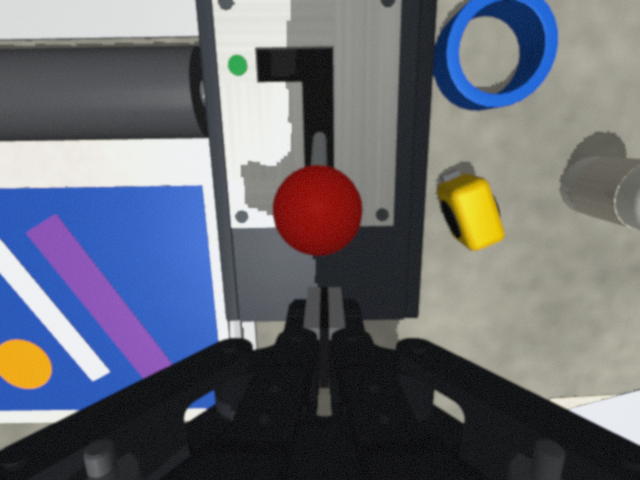

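```bash
python3 -c "
from h import *
p,R=st()
for d in(0,.01,.02,.03): print(d,proj('w2.png',[p+R[:,0]*.011+[0,0,d],p+R[:,0]*.005+[0,0,d]]),proj('side2.png',[p+R[:,0]*s+[0,0,d] for s in(.011,-.011)]))
a=cv2.imread('pics/w2.png')[260:420,260:390]; cv2.imwrite('pics/wc2.png',cv2.resize(a,None,fx=4,fy=4,interpolation=cv2.INTER_CUBIC)*2)
a=cv2.imread('pics/side2.png')[170:220,215:285]; a=cv2.resize(a,None,fx=10,fy=10,interpolation=cv2.INTER_CUBIC);cv2.imwrite('pics/sc3.png',cv2.convertScaleAbs(a,alpha=2))
"
```

```text
t 2.9 lam -81.9 -2.7 238.7 F [ 0.  -0.2 -0.3] w 0.005201735717524705 xyaw 0.05065678990893015 q [ 0.41  0.17 -0.45  1.91  0.08  1.08 -1.59]
0 [[323.78345196 261.23609851]
 [323.7890549  272.61970012]] [[248.62386682 211.35258817]
 [237.73592296 217.0450457 ]]
0.01 [[323.76158448 268.06147853]
 [323.76769541 280.00466249]] [[247.84151229 206.61386704]
 [236.84358517 212.28723786]]
0.02 [[323.73716209 275.6843049 ]
 [323.74386471 288.24403544]] [[247.04510696 201.79004013]
 [235.9349807  207.44269856]]
0.03 [[323.70970928 284.25300332]
 [323.71710761 297.49520103]] [[246.23426885 196.87879397]
 [235.00966065 202.5090344 ]]
```

View pics/wc2.png

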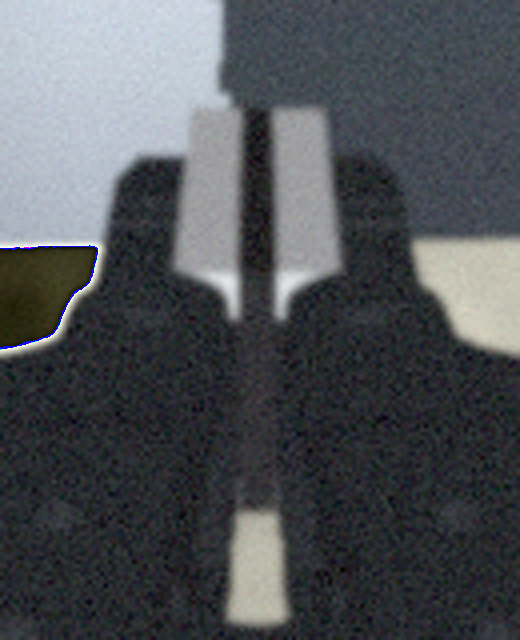

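View pics/sc3.png

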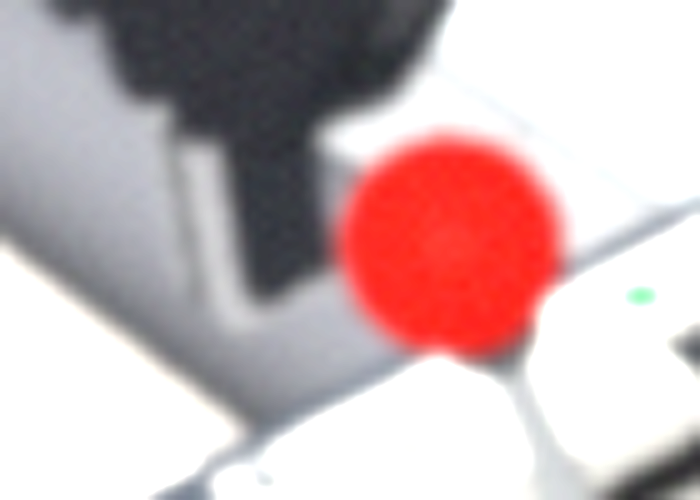

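Request:
jog_arm:
  dp:
    - [0,-0.1,0.3]
    - [0,-0.1,0.6]
    - [0,-0.1,0.9]
    - [0.1,-0.1,0.95]
    - [0.2,-0.1,0.95]
  angular:
    - [0,0,0]
    - [0,0,0]
    - [0,0,0]
    - [0,0,0]
    - [0,0,0]
  claw: [0,0,0,0,0]

```text
t: 3.4
eef_pos: [0.4928, -0.0633, 0.2146]
tool_rot: [-0.0, 1.0, 0.025, -0.0]
contact_force: [-0.3, 0.1, 0.0]
gripper_width: -0.0
```

```bash
python3 -c "
from h import *
p,R=st()
snap('side','side4.png')
a=cv2.imread('pics/side4.png')[150:250,190:310]; a=cv2.resize(a,None,fx=6,fy=6,interpolation=cv2.INTER_CUBIC)
cv2.imwrite('pics/sc4.png',cv2.convertScaleAbs(a,alpha=1.7))
"
```

```text
t 3.4 lam -77.0 -0.1 214.6 F [-0.3  0.1  0. ] w -0.000449035775772502 xyaw 0.05083984563564113 q [ 0.4   0.2  -0.45  1.93  0.1   1.04 -1.61]
```

View pics/sc4.png

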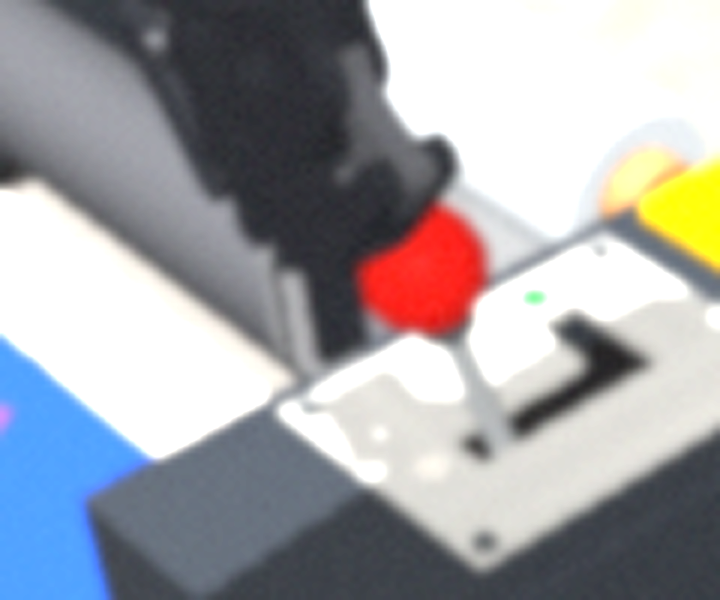

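Request:
jog_arm:
  dp:
    - [0.1,0,0]
    - [0.25,0,0]
    - [0.4,0,0]
    - [0.55,0,0]
    - [0.7,0,0]
  angular:
    - [0,0,0]
    - [0,0,0]
    - [0,0,0]
    - [0,0,0]
    - [0,0,0]
  claw: [0,0,0,0,0]

```text
t: 3.95
eef_pos: [0.5106, -0.0624, 0.2151]
tool_rot: [0.0, 1.0, 0.025, -0.0]
contact_force: [-3.1, 0.0, 2.8]
gripper_width: 0.004
```

```bash
python3 -c "
from h import *
p,R=st()
snap('side','side5.png')
a=cv2.imread('pics/side5.png')[150:250,190:310]; a=cv2.resize(a,None,fx=6,fy=6,interpolation=cv2.INTER_CUBIC)
cv2.imwrite('pics/sc5.png',cv2.convertScaleAbs(a,alpha=1.7))
"
```

```text
t 3.95 lam -59.2 -0.2 215.1 F [-3.1  0.   2.8] w 0.0036619855901611083 xyaw 0.05066568828521893 q [ 0.39  0.23 -0.45  1.89  0.11  1.05 -1.63]
```

View pics/sc5.png

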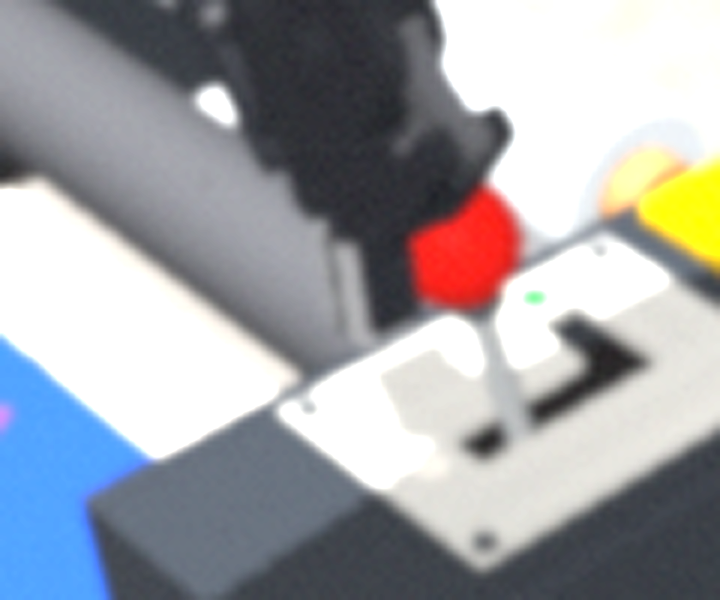

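Request:
jog_arm:
  dp:
    - [0.17,0,0]
    - [0.34,0,0]
    - [0.51,0,0]
    - [0.68,0,0]
    - [0.85,0,0]
  angular:
    - [0,0,0]
    - [0,0,0]
    - [0,0,0]
    - [0,0,0]
    - [0,0,0]
  claw: [0,0,0,0,0]

```text
t: 4.5
eef_pos: [0.5322, -0.0613, 0.2151]
tool_rot: [-0.0, 1.0, 0.025, 0.0]
contact_force: [-2.6, 0.1, 0.7]
gripper_width: -0.001
```

Request:
jog_arm:
  dp:
    - [0.17,0,0]
    - [0.34,0,0]
    - [0.51,0,0]
    - [0.68,0,0]
    - [0.85,0,0]
  angular:
    - [0,0,0]
    - [0,0,0]
    - [0,0,0]
    - [0,0,0]
    - [0,0,0]
  claw: [0,0,0,0,0]

```text
t: 5.0
eef_pos: [0.5533, -0.0601, 0.2151]
tool_rot: [-0.0, 1.0, 0.025, 0.0]
contact_force: [-1.9, 0.7, 0.9]
gripper_width: 0.0
```

Request:
jog_arm:
  dp:
    - [0.17,0,0]
    - [0.34,0,0]
    - [0.51,0,0]
    - [0.68,0,0]
    - [0.8,0,0]
  angular:
    - [0,0,0]
    - [0,0,0]
    - [0,0,0]
    - [0,0,0]
    - [0,0,0]
  claw: [0,0,0,0,0]

```text
t: 5.5
eef_pos: [0.5729, -0.059, 0.2147]
tool_rot: [-0.0, 1.0, 0.026, -0.0]
contact_force: [-2.0, 1.2, -0.6]
gripper_width: 0.0
```

```bash
python3 -c "
from h import *
p,R=st()
snap('side','side6.png')
a=cv2.imread('pics/side6.png')[130:250,210:340]; a=cv2.resize(a,None,fx=5,fy=5,interpolation=cv2.INTER_CUBIC)
cv2.imwrite('pics/sc6.png',cv2.convertScaleAbs(a,alpha=1.7))
for s in (.2,.25,.3,.33): print(s,proj('side6.png',[lam2w(165*np.sin(s),0,100+165*np.cos(s))]))
"
```

```text
t 5.5 lam 3.2 0.1 214.7 F [-2.   1.2 -0.6] w 0.00014266352164482772 xyaw 0.051007166918729696 q [ 0.34  0.33 -0.43  1.76  0.16  1.09 -1.66]
0.2 [[294.17206168 175.22766748]]
0.25 [[297.71919087 174.34254588]]
0.3 [[301.18836659 173.6798927 ]]
0.33 [[303.22839345 173.38814799]]
```

View pics/sc6.png

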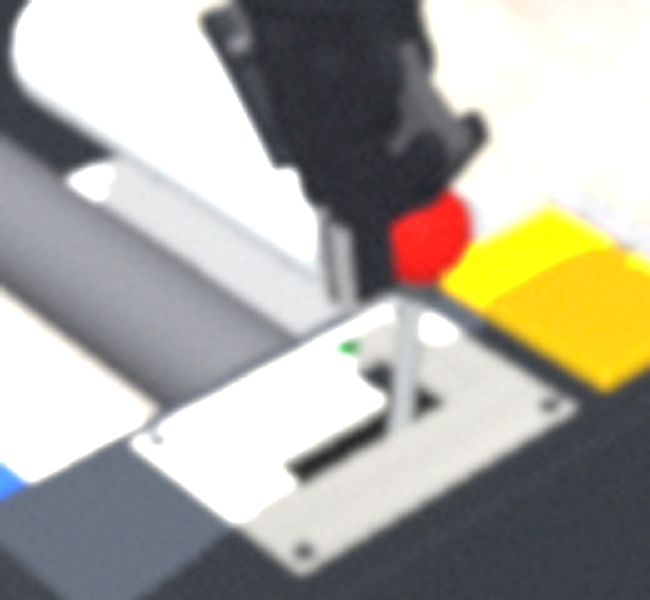

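Request:
jog_arm:
  dp:
    - [0.14,0,0]
    - [0.28,0,0]
    - [0.42,0,0]
    - [0.56,0,0]
    - [0.68,0,0]
  angular:
    - [0,0,0]
    - [0,0,0]
    - [0,0,0]
    - [0,0,0]
    - [0,0,0]
  claw: [0,0,0,0,0]

```text
t: 6.05
eef_pos: [0.5901, -0.0586, 0.215]
tool_rot: [0.0, 1.0, 0.025, -0.0]
contact_force: [-1.2, -0.0, -1.0]
gripper_width: -0.001
```

Request:
jog_arm:
  dp:
    - [0.04,0,0]
    - [0.08,0,0]
    - [0.12,0,0]
    - [0.16,0,0]
    - [0.16,0,0]
  angular:
    - [0,0,0]
    - [0,0,0]
    - [0,0,0]
    - [0,0,0]
    - [0,0,0]
  claw: [0,0,0,0,0]

```text
t: 6.55
eef_pos: [0.5936, -0.0582, 0.215]
tool_rot: [0.0, 1.0, 0.025, -0.0]
contact_force: [-2.3, -0.9, -1.8]
gripper_width: 0.004
```

```bash
python3 -c "
from h import *
p,R=st()"
```

```text
t 6.55 lam 23.9 -0.1 215.0 F [-2.3 -0.9 -1.8] w 0.0037642004217438574 xyaw 0.050759632734692764 q [ 0.33  0.37 -0.43  1.71  0.17  1.1  -1.67]
```

Small steps until the stop is felt.

Request:
jog_arm:
  dp:
    - [0.03,0,0]
    - [0.06,0,0]
    - [0.09,0,0]
    - [0.12,0,0]
    - [0.12,0,0]
  angular:
    - [0,0,0]
    - [0,0,0]
    - [0,0,0]
    - [0,0,0]
    - [0,0,0]
  claw: [0,0,0,0,0]

```text
t: 7.05
eef_pos: [0.5944, -0.0582, 0.2147]
tool_rot: [0.0, 1.0, 0.025, -0.003]
contact_force: [-11.1, -0.6, 3.9]
gripper_width: 0.001
```

```bash
python3 -c "
from h import *
p,R=st()
snap('side','side7.png')
a=cv2.imread('pics/side7.png')[130:250,210:340]; a=cv2.resize(a,None,fx=5,fy=5,interpolation=cv2.INTER_CUBIC)
cv2.imwrite('pics/sc7.png',cv2.convertScaleAbs(a,alpha=1.7))
"
```

```text
t 7.05 lam 24.7 -0.1 214.7 F [-11.1  -0.6   3.9] w 0.0007065758824000125 xyaw 0.050646564470878584 q [ 0.32  0.37 -0.43  1.7   0.17  1.11 -1.67]
```

View pics/sc7.png

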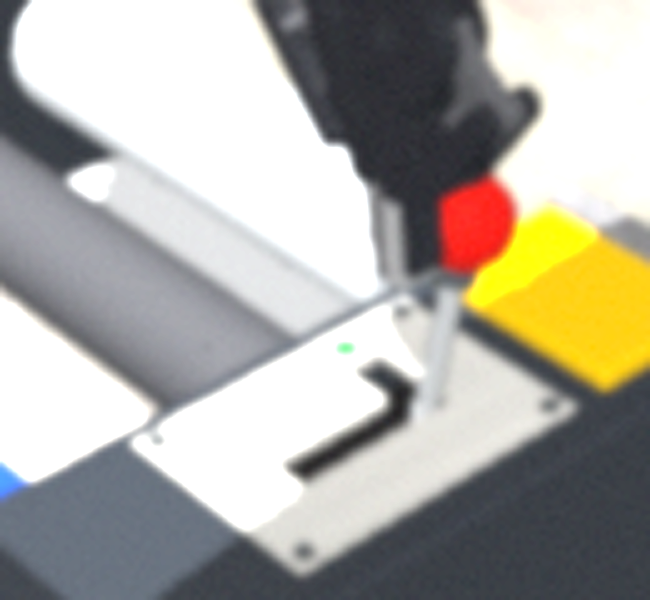

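Request:
jog_arm:
  dp:
    - [-0.4,0,0]
    - [-1.2,0.1,0]
    - [-1.6,1.0,0]
    - [-1.6,2.1,0]
    - [-1.6,2.9,0]
  angular:
    - [0,0,0]
    - [0,0,0]
    - [0,0,-1]
    - [0,0,-2.5]
    - [0,0,-4]
  claw: [0,0,0,0,0]

```text
t: 7.6
eef_pos: [0.5613, -0.1341, 0.2161]
tool_rot: [0.001, 0.98, 0.201, 0.002]
contact_force: [0.2, 0.6, 0.7]
gripper_width: 0.003
```

Request:
jog_arm:
  dp:
    - [0,0,0]
    - [0,0,0]
    - [0,0,0]
    - [0,0,0]
    - [0,0,0]
  angular:
    - [0,0,-1.5]
    - [0,0,-3]
    - [0,0,-4.5]
    - [0,0,-6]
    - [0,0,-7.5]
  claw: [0,0,0,0,0]

```text
t: 8.1
eef_pos: [0.5617, -0.1323, 0.2159]
tool_rot: [0.001, 0.863, 0.505, 0.001]
contact_force: [0.8, -0.1, -0.5]
gripper_width: 0.0
```

Request:
jog_arm:
  dp:
    - [0,0,0]
    - [0,0,0]
    - [0,0,0]
    - [0,0,0]
    - [0,0,0]
  angular:
    - [0,0,-1.5]
    - [0,0,-3]
    - [0,0,-4.5]
    - [0,0,-6]
    - [0,0,-6.5]
  claw: [0,0,0,0,0]

```text
t: 8.6
eef_pos: [0.5616, -0.1323, 0.2158]
tool_rot: [0.001, 0.687, 0.726, 0.001]
contact_force: [-0.6, 0.2, -0.3]
gripper_width: 0.0
```

```bash
python3 -c "
from h import *
go(54,-50,208)
snap('side','side8.png')
snap('top','top8.png')
a=cv2.imread('pics/side8.png')[130:250,210:340]; a=cv2.resize(a,None,fx=5,fy=5,interpolation=cv2.INTER_CUBIC)
cv2.imwrite('pics/sc8.png',cv2.convertScaleAbs(a,alpha=1.5))
for s in (.3,.33): print(s,proj('side8.png',[lam2w(165*np.sin(s),0,100+165*np.cos(s))]))
"
```

```text
t 8.6 lam -11.7 -72.5 215.8 F [-0.6  0.2 -0.3] w 6.79833311417573e-05 xyaw 1.6258666539705746 q [ 0.67  0.38 -0.7   1.74  0.27  1.11 -0.06]
units [0.89 2.63 0.32] rot z deg5 18.054663922812583
0.3 [[301.18836659 173.6798927 ]]
0.33 [[303.22839345 173.38814799]]
```

View pics/sc8.png

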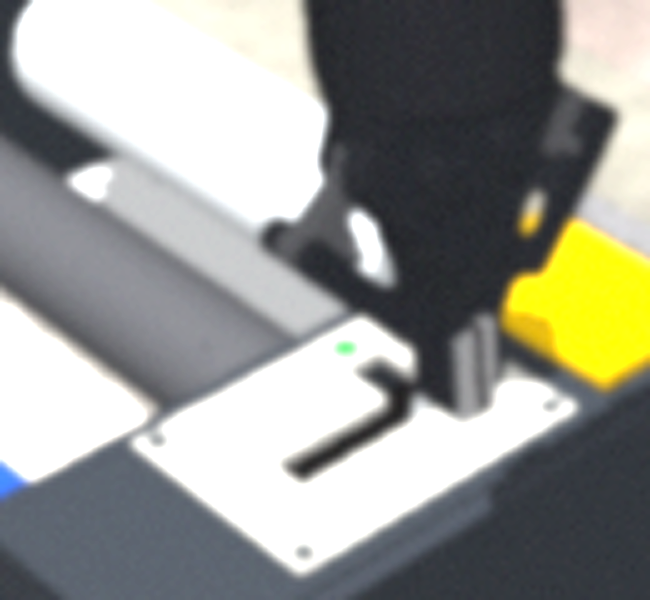

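View pics/top8.png

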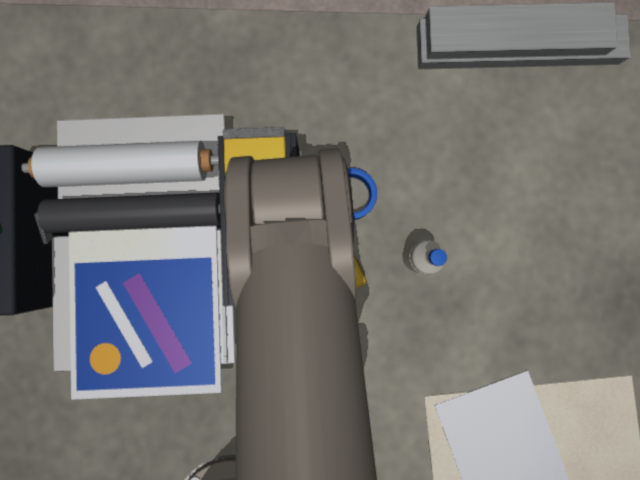

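Request:
jog_arm:
  dp:
    - [0,0.6,0.1]
    - [0,1.4,0.2]
    - [0.1,2.1,0.3]
    - [0.4,2.6,0.3]
    - [0.6,2.6,0.3]
  angular:
    - [0,0,0]
    - [0,0,0]
    - [0,0,0]
    - [0,0,0]
    - [0,0,0]
  claw: [0,0,0,0,0]

```text
t: 9.2
eef_pos: [0.6261, -0.1126, 0.2077]
tool_rot: [0.0, 0.689, 0.725, 0.001]
contact_force: [-1.0, 0.1, 0.2]
gripper_width: 0.001
```

```bash
python3 -c "
from h import *
go(53,-30,208)
snap('side','side9.png');snap('wrist','w9.png')
a=cv2.imread('pics/side9.png')[130:250,210:340]; a=cv2.resize(a,None,fx=5,fy=5,interpolation=cv2.INTER_CUBIC)
cv2.imwrite('pics/sc9.png',cv2.convertScaleAbs(a,alpha=1.5))
for s in (.3,.33): print(s,proj('w9.png',[lam2w(165*np.sin(s),0,100+165*np.cos(s))]))
"
```

```text
t 9.2 lam 53.7 -56.0 207.7 F [-1.   0.1  0.2] w 0.0011030527860814673 xyaw 1.6219498728485509 q [ 0.56  0.49 -0.67  1.61  0.32  1.16 -0.13]
units [ 1.04 -0.03 -0.01] rot z deg5 18.009780917298887
0.3 [[310.44662953 179.98820676]]
0.33 [[324.54885699 179.52490576]]
```

View pics/sc9.png

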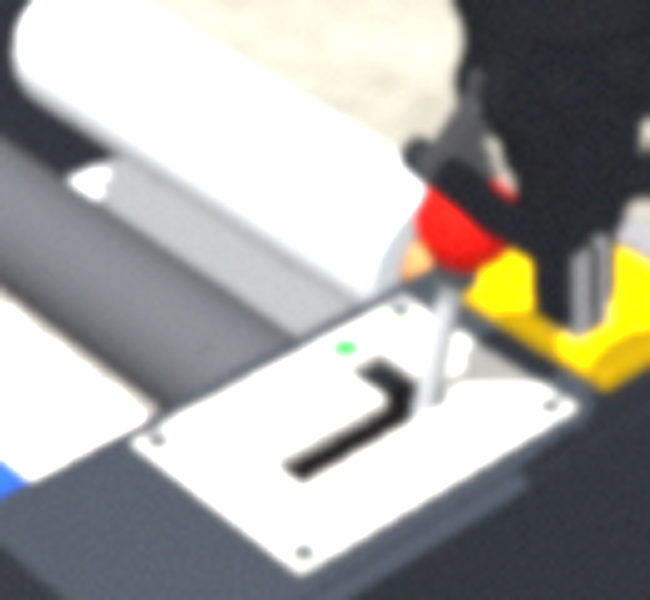

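View pics/w9.png

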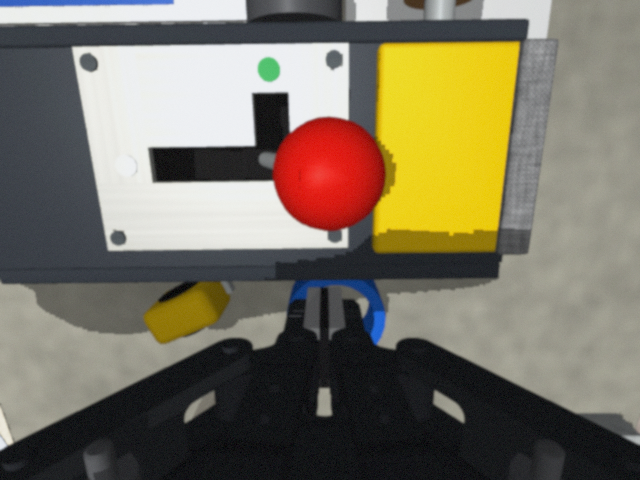

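Request:
jog_arm:
  dp:
    - [0.3,0,0]
    - [0.6,0,0]
    - [0.85,0,0]
    - [1.0,0,0]
    - [1.15,0,0]
  angular:
    - [0,0,0]
    - [0,0,0]
    - [0,0,0]
    - [0,0,0]
    - [0,0,0]
  claw: [0,0,0,0,0]

```text
t: 9.8
eef_pos: [0.6231, -0.0851, 0.2077]
tool_rot: [0.0, 0.689, 0.725, -0.0]
contact_force: [-0.6, -0.9, -0.3]
gripper_width: 0.002
```

Request:
jog_arm:
  dp:
    - [0.14,0,0]
    - [0.28,0,0]
    - [0.42,0,0]
    - [0.56,0,0]
    - [0.7,0,0]
  angular:
    - [0,0,0]
    - [0,0,0]
    - [0,0,0]
    - [0,0,0]
    - [0,0,0]
  claw: [0,0,0,0,0]

```text
t: 10.3
eef_pos: [0.6226, -0.0676, 0.2077]
tool_rot: [0.0, 0.689, 0.725, 0.0]
contact_force: [1.6, -2.3, 3.3]
gripper_width: 0.0
```

```bash
python3 -c "
from h import *
go(53,20,208)
snap('wrist','w10.png')
"
```

```text
t 10.3 lam 52.4 -10.9 207.7 F [ 1.6 -2.3  3.3] w 6.032079010323194e-05 xyaw 1.621521530382395 q [ 0.51  0.47 -0.68  1.63  0.32  1.15 -0.21]
units [ 1.24  0.02 -0.01] rot z deg5 18.004872474199498
```

View pics/w10.png

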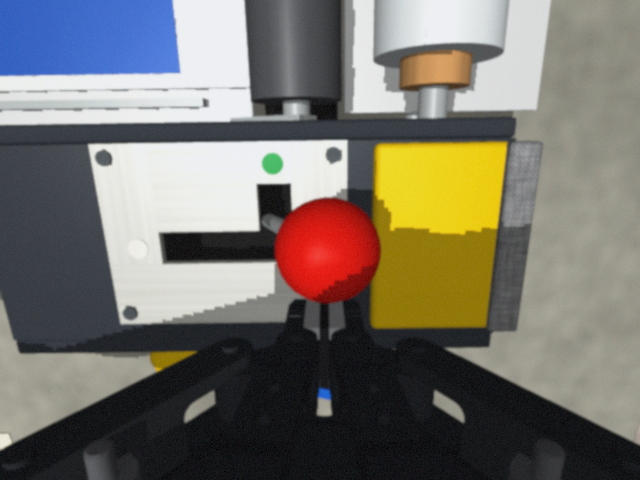

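Request:
jog_arm:
  dp:
    - [0.14,0,0]
    - [0.28,0,0]
    - [0.42,0,0]
    - [0.56,0,0]
    - [0.7,0,0]
  angular:
    - [0,0,0]
    - [0,0,0]
    - [0,0,0]
    - [0,0,0]
    - [0,0,0]
  claw: [0,0,0,0,0]

```text
t: 10.85
eef_pos: [0.621, -0.05, 0.2071]
tool_rot: [-0.0, 0.689, 0.725, -0.0]
contact_force: [0.3, -2.4, -0.9]
gripper_width: 0.0
```

Request:
jog_arm:
  dp:
    - [0.09,0,0]
    - [0.18,0,0]
    - [0.27,0,0]
    - [0.36,0,0]
    - [0.4,0,0]
  angular:
    - [0,0,0]
    - [0,0,0]
    - [0,0,0]
    - [0,0,0]
    - [0,0,0]
  claw: [0,0,0,0,0]

```text
t: 11.35
eef_pos: [0.6208, -0.0402, 0.2075]
tool_rot: [-0.0, 0.689, 0.725, -0.0]
contact_force: [-0.3, -1.1, -1.6]
gripper_width: -0.002
```

```bash
python3 -c "
from h import *
go(53,20,208)
snap('wrist','w11.png')
"
```

```text
t 11.35 lam 52.0 16.5 207.5 F [-0.3 -1.1 -1.6] w -0.002242073951916845 xyaw 1.6217886106593493 q [ 0.47  0.47 -0.69  1.64  0.32  1.15 -0.25]
units [ 0.14  0.04 -0.02] rot z deg5 18.007932988731632
```

View pics/w11.png

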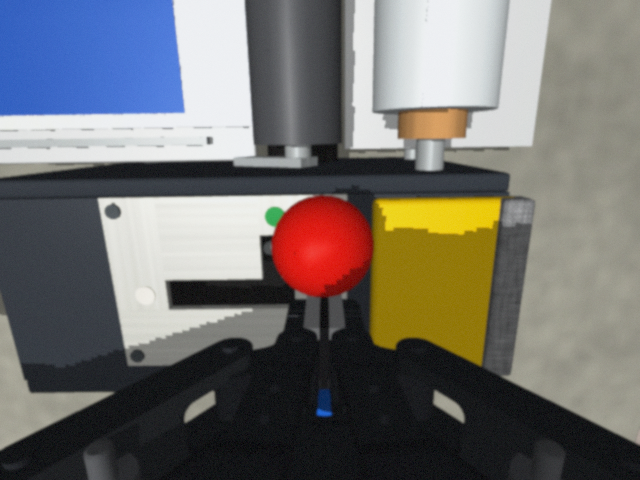

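Small steps to the end of the notch.

Request:
jog_arm:
  dp:
    - [0.04,0,0]
    - [0.08,0,0]
    - [0.12,0,0]
    - [0.16,0,0]
    - [0.16,0,0]
  angular:
    - [0,0,0]
    - [0,0,0]
    - [0,0,0]
    - [0,0,0]
    - [0,0,0]
  claw: [0,0,0,0,0]

```text
t: 11.9
eef_pos: [0.6208, -0.0362, 0.2076]
tool_rot: [0.0, 0.689, 0.725, 0.0]
contact_force: [-0.1, -0.8, -0.4]
gripper_width: -0.002
```

Request:
jog_arm:
  dp:
    - [0.03,0,0]
    - [0.06,0,0]
    - [0.09,0,0]
    - [0.09,0,0]
    - [0.09,0,0]
  angular:
    - [0,0,0]
    - [0,0,0]
    - [0,0,0]
    - [0,0,0]
    - [0,0,0]
  claw: [0,0,0,0,0]

```text
t: 12.4
eef_pos: [0.6206, -0.0348, 0.2075]
tool_rot: [0.0, 0.689, 0.725, -0.0]
contact_force: [-0.3, -2.9, -1.7]
gripper_width: -0.004
```

```bash
python3 -c "
from h import *
go(53,20,208)"
```

```text
t 12.4 lam 52.1 21.9 207.5 F [-0.3 -2.9 -1.7] w -0.004098952814485264 xyaw 1.6211252473374391 q [ 0.46  0.47 -0.69  1.64  0.32  1.15 -0.26]
units [-0.08  0.04 -0.02] rot z deg5 18.000331405005785
```

Request:
jog_arm:
  dp:
    - [0.03,0,0]
    - [0.06,0,0]
    - [0.09,0,0]
    - [0.09,0,0]
    - [0.09,0,0]
  angular:
    - [0,0,0]
    - [0,0,0]
    - [0,0,0]
    - [0,0,0]
    - [0,0,0]
  claw: [0,0,0,0,0]

```text
t: 12.9
eef_pos: [0.6205, -0.0343, 0.2074]
tool_rot: [0.001, 0.69, 0.724, -0.001]
contact_force: [-0.7, -6.7, -2.4]
gripper_width: -0.0
```

```bash
python3 -c "
from h import *
go(53,20,208)"
```

```text
t 12.9 lam 52.0 22.4 207.4 F [-0.7 -6.7 -2.4] w -4.296199431727678e-05 xyaw 1.6197553279345585 q [ 0.46  0.47 -0.69  1.64  0.32  1.15 -0.26]
units [-0.1   0.04 -0.02] rot z deg5 17.984633284994153
```

Request:
jog_arm:
  dp:
    - [0.04,0,0]
    - [0.08,0,0]
    - [0.08,0,0]
    - [0.08,0,0]
    - [0.04,0,0]
  angular:
    - [0,0,0]
    - [0,0,0]
    - [0,0,0]
    - [0,0,0]
    - [0,0,0]
  claw: [0,0,0,0,0]

```text
t: 13.4
eef_pos: [0.6205, -0.0341, 0.2074]
tool_rot: [0.001, 0.69, 0.724, -0.001]
contact_force: [1.2, -8.0, -0.6]
gripper_width: -0.001
```

Request:
jog_arm:
  dp:
    - [-0.3,0,0]
    - [-0.8,0,0]
    - [-1.6,0,0]
    - [-2.6,0,0]
    - [-3.4,0,0]
  angular:
    - [0,0,0]
    - [0,0,0]
    - [0,0,0]
    - [0,0,0]
    - [0,0,0]
  claw: [0,0,0,0,0]

```text
t: 13.9
eef_pos: [0.6251, -0.1171, 0.2078]
tool_rot: [0.0, 0.689, 0.725, 0.0]
contact_force: [-0.1, 0.3, -0.4]
gripper_width: -0.001
```

Request:
jog_arm:
  dp:
    - [0,0,-0.8]
    - [0,0,-1.6]
    - [0,-0.5,-2.6]
    - [0,-1,-3.4]
    - [0,-1,-3.4]
  angular:
    - [0,0,0]
    - [0,0,0]
    - [0,0,0]
    - [0,0,0]
    - [0,0,0]
  claw: [0,0,0,0,0]

```text
t: 14.4
eef_pos: [0.6008, -0.1168, 0.2963]
tool_rot: [0.002, 0.689, 0.725, 0.002]
contact_force: [1.2, -0.1, -0.2]
gripper_width: 0.002
```

```bash
python3 -c "
from h import *
st()
snap('wrist','w12.png');snap('side','side12.png')
for b in(.25,.31): 
  X=lam2w(165*np.sin(.33)*np.cos(b),165*np.sin(b),100+165*np.cos(.33)*np.cos(b));print(b,proj('w12.png',X),proj('side12.png',X))
a=cv2.imread('pics/side12.png')[100:280,200:380]; a=cv2.resize(a,None,fx=3.3,fy=3.3,interpolation=cv2.INTER_CUBIC)
cv2.imwrite('pics/sc12.png',a)
"
```

```text
t 14.4 lam 28.2 -59.0 296.3 F [ 1.2 -0.1 -0.2] w 0.0016412441433528583 xyaw 1.621835901762474 q [ 0.61  0.38 -0.7   1.56  0.25  1.29 -0.07]
0.25 [[365.49920762  78.27048785]] [[288.34354118 167.2181331 ]]
0.31 [[363.87733179  60.15679957]] [[284.85626756 166.60365176]]
```

View pics/w12.png

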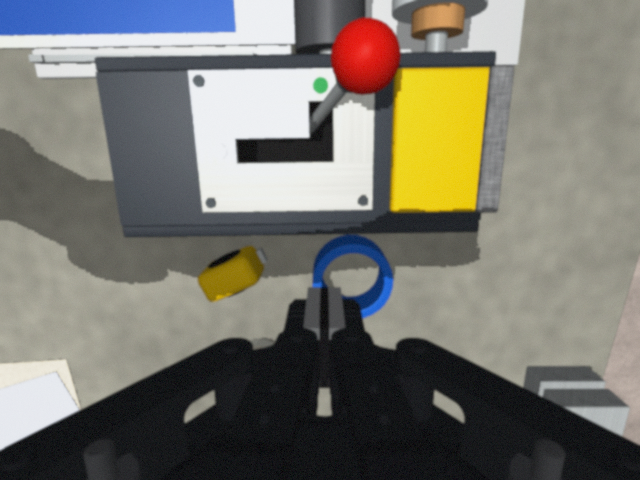

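View pics/sc12.png

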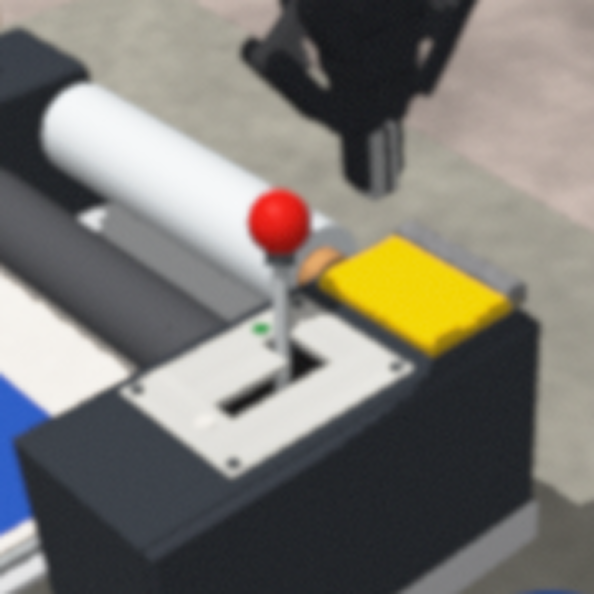

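Request:
jog_arm:
  dp:
    - [0,0,0]
    - [0,0,0]
    - [0,0,0]
    - [0,0,0]
    - [0,0,0]
  angular:
    - [0,0,0]
    - [0,0,0]
    - [0,0,0]
    - [0,0,0]
    - [0,0,0]
  claw: [0,0,0,0,0]

```text
t: 15.0
eef_pos: [0.5998, -0.1171, 0.2923]
tool_rot: [-0.0, 0.689, 0.725, -0.0]
contact_force: [0.0, -0.2, 0.3]
gripper_width: 0.001
```

```bash
python3 -c "
from h import *
st();print(hand_in())"
```

```text
t 15.0 lam 27.2 -59.2 292.3 F [ 0.  -0.2  0.3] w 0.0011853179497526955 xyaw 1.6217661225754454 q [ 0.61  0.38 -0.7   1.56  0.25  1.29 -0.07]
the job is handed in; nothing more can be done
None
```

The lever is locked at the end of the notch, and I handed the job in at 15.0 s with the arm clear.

- **What I did:** With the shut fingertips I pushed the knob along the long leg until it stopped, at about 11 N. Then I went round to its other side and pushed it into the notch to the end stop, at about 8 N. Readings while it was moving were about 2 to 4 N.
- **Lever check:** In the last wrist and side pictures the knob lies within about 4 px and 1 px of where it should be with the lever at 0.31 rad, the end of the notch.
- **Loose objects:** I never went near the bottle, tape roll, tape measure or squeegee. The last wrist picture shows the squeegee, tape roll and tape measure with no sign of having moved. I did not measure their positions, and I did not check the bottle after the last moves.
- **One disagreement:** The pictures showed the fingertips about 30 mm higher than the reported TCP. I lowered the tool to a height that was safe either way.

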